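Put the socket tray away through the dock's spring doors

ROBOT

A 7-joint arm with a two-finger parallel gripper is mounted at the origin on the work surface. World frame = base frame: x ahead of the robot, y to its left, z up, the work surface at z = 0. Lengths are in mm, angles in rad, forces in N, time in s.
With the tool pointing down it reaches from about 400 to 900 mm from the base axis. Payload 5.5 kg.
Tool frame: the origin (TCP) lies at the very end of the fingers, on their centre line; the grasp point (between the pads) lies 19 mm behind it; z points along the fingers, y is the line along which they close (so a half turn about z gives the same grasp; the last joint's range is limited). The gripper opens to 85 mm and grips with 20 to 120 N. Pads are 22 mm wide; open, the fingers measure 114 mm over their backs; the gripper's body (76 mm by 85 mm) begins 54 mm behind the grasp point. The pads swing forward as they close: fully open they stand 13 mm farther back than shut.
Start: joints at [-0.958, 0.501, -0.427, 1.55, 0.221, 1.138, -0.21], TCP at [222.724, 610.65, 231.31] pointing down, gripper open.
Joint ranges: [-2.88, 2.88], [-0.31, 2.03], [-1.54, 1.56], [0.2, 2.42], [-1.41, 4.55], [0.19, 2.02], [-2.57, 2.57]. Speed limits (rad/s): [2.57, 2.57, 3.14, 3.14, 3.14, 3.14, 3.14].

INTERFACE

Orientations are given as a unit quaternion [x, y, z, w].
In Python, from plant import read_state, camera, sign_off gives the robot as it stands.
- The arm moves only by the tool step_arm, never from a script. Its argument "moves" is a list of rows, each an object of numbers: "tx", "ty", "tz": the shift along the world's x, y, z in m; "twist": the turn about the world's z in degrees. A call has 1 to 5 rows; each row shifts and turns the commanded pose from where the row before left it; what a row does not reach is not made up. A row lasts 1/8 s, in which the tool goes at most 62.5 mm and 10.7 degrees, less where a joint would pass 70% of its speed; a pose out of reach is approached as far as the arm can. A call with a gripper value outside its range is refused whole. "fingers" is the finger opening in m, from 0 to 0.0854, set as the call begins (left out, the last holds). The fingers move at their own pace and stop on an object; the grip force is fixed at half the most. Time passes only in rows, so rows that do not move let the fingers close. It gives the time, the measured TCP pose, the force, the opening and the grip force at its end, in the units of the state.
- read_state(): the state, without advancing time (a new reading comes with each control period).
- camera(name): name is "side" or "top" or "wrist"; returns a dict with "frame" (420x560x3 uint8, blue, green, red), "fovy" (degrees; the focal length in pixels is half the picture's height over the tangent of half this angle, whatever the lens; pixels are square), "cx", "cy" (the principal point, pixels), "k1" (the pictures are not rectified: a ray, as slopes to the right and down, at radius r is drawn at 1 + k1 r^2 times it, then the intrinsics apply), "T" (4x4, takes a point from camera to world coordinates); the wrist camera has in their place "mount" (4x4, takes a point from camera to tool coordinates, whose origin is the TCP and whose axes are the flange's). Camera axes: x right, y down, z forward; pixel columns grow to the right and rows downward; lengths in mm; the calibration is good to about 2 mm. A picture is of the moment at which its call begins: read the wrist's pose just before it. There is no depth.
- sign_off(): hands the job in; it is judged then, once.
The state is a dict: "clock": time; "qpos": joint angles; "joint_velocities": joint speeds; "joint_torque": joint torques, N m; "position": TCP position; "tool_rot": TCP orientation; "contact_force": force on the tool from outside, world axes, zero at the start; "wrist_torque": the same for the moment, N m; "gripper_width": finger opening in mm; "gripper_force": force on a finger pad.
Only numpy, scipy, OpenCV 4.12 (cv2) and the standard library are available. Lean on these libraries where they do the work, as an engineer would, in place of code of your own. Each camera call takes 0.05 s, during which the arm holds its last target. There are 200 camera calls.

TASK

Put the black socket tray away: line it up with the steel dock, nose first, and slide it along the bench in through the pair of spring doors until its nose presses firmly (about 8 N) on the sprung pad at the end, which may be set nearer or farther; never force it, 18 N on the pad is too much. Then let go, leaving the tray resting against the pad with both doors sprung shut behind it, and leave the other things on the bench alone.

Things in the scene. Friction and masses are not known exactly. Their poses are not given: they have to be found in the camera images.
- tray: Black plastic socket tray, 120 long x 74 wide x 34 mm tall, 0.6 to 0.9 kg, six steel sockets fixed in it (tops at 39 mm). Origin: middle of its underside, on the bench. +x points to the nose: parallel sides from the tail (x -60) to x 35, then a taper to a flat nose 34 mm wide at x 60. An upright carrying rib stands crosswise in its middle.
- rib (a point): Top middle of the tray's carrying rib, 88 mm above the tray's underside, straight above its origin. The rib is 44 mm wide across the tray (tray y) and 12 mm thick lengthwise (tray x). Grip it across its thickness (fingers closing along tray x) near the top, about 12 mm down; the fingertips then clear the dock. Hold it firmly: pushing so high tends to tip the tray nose down.
- dock: Grey steel dock fixed on the bench: a straight lane with no floor (the tray slides on the bench). Origin: bench level, middle of the door line; +x runs inward along the lane, z up. Walls 45 mm tall, inner faces at y +-46 mm, x -10 to 235. All of it stays below 49 mm.
- mouth (a point): Mouth of the dock, lane centre, bench level, 50 mm outside the door line. Two flared guide plates, 45 mm tall, run from y +-66 mm here to y +-50 mm just before the doors.
- rails (a point): Lane centre, bench level, 64 mm inward of the door line. From here to 194 mm rails narrow the lane to y +-40 mm (3 mm play each side of the tray), with slanted lead-ins from 46 mm. Clear roof strips above (top 48 mm, x 60 to 230) leave a slot 56 mm wide for the rib: the tray can come in only through the doors.
- door_l (a joint): Spring door leaf on the lane's +y side: upright aluminium, 41 mm long, 37 mm tall, hinged on a pin at dock x 0, y 43 mm. rad: 0 = shut across the lane, grows as it swings inward (+x) to 1.54; never outward. Weak spring, 1 to 3 N on the tray. It rides along the tray's side and shuts once the tail is past its tip (tray origin beyond about x 105 mm of the dock).
- door_r (a joint): The same, mirrored: spring door leaf on the lane's -y side, hinged at dock x 0, y -43 mm; 0 = shut, grows as it swings inward.
- stop: Fixed bracket of the end stop. Origin: bench level, lane centre, 226 mm inward of the door line, axes as the dock's. It carries a sprung black rubber pad facing the tray's nose, 50 mm wide, 4 to 34 mm above the bench, on a slide. How far out the slide is set differs each time and is not measured: feel for the pad.
- pad_near (a point): Nearest place where the pad's face can stand, 166 mm inward of the door line, lane centre; it stands 0 to 26 mm farther in than this. The pad gives 5 mm at 2.2 N/mm (0 N at touch, 11 N at 5 mm), then bottoms hard. Sliding friction (0 to 8 N, less if the hand bears the weight) adds to the force at the hand. Let go, the tray is held by friction against the part-pressed pad.
- dish: Small clear glass dish of valve caps, 72 mm across, 28 mm tall, beside the dock. Bystander. Origin: centre of its underside.
- starter: Yellow plastic lug nut starter tool, 135 mm long, 30 mm thick, lying on the bench. Bystander. Origin: under its middle.
- wrench: Steel wrench, 200 mm long, lying on the bench. Bystander.
- nut1: Loose steel lug nut, 21 mm across flats, 18 mm tall, near the dock. Bystander. Origin: centre of its underside.
- nut2: Second loose lug nut, same size. Bystander.
- socket: Loose steel socket, 28 mm across, 50 mm tall, standing on the bench. Bystander. Origin: centre of its underside.
Mind the look-alikes: they are no part of the job. Of the things that look like the tray, the largest one is meant.

How it is judged:
By the outcome, as a careful person would: the job done as asked, in the order asked, and still so for the second after the job is handed in, with the robot touching nothing.
It also fails if it takes over 72 s, if anything falls off the work surface, if the arm or the gripper's body presses on something with over 40 N, if the wrist force passes 120 N, or if a joint passes its speed limit or range.

## Working session

There is one attempt and no reset: what is moved stays moved. The work goes in short steps, Python scripts to look and compute and a tool call to move; the robot and the scene stay as the last step left them, time stands still between calls to the robot, and variables do not carry over. Pictures are saved under pics/ and viewed, at most 10 in all, crops included, and the job is handed in when it is done.

Besides the shell and the picture viewer there is one more tool, called after "Request:" in YAML: its name, and indented under it one key for each argument. step_arm: Moves the arm, as the interface text tells. Its arguments: {"type":"object","properties":{"moves":{"type":"array","items":{"type":"object","properties":{"tx":{"type":"number"},"ty":{"type":"number"},"tz":{"type":"number"},"twist":{"type":"number"}}}},"fingers":{"type":"number"}},"required":["moves"]}

```bash
mkdir -p pics; cat > h.py <<'E'
import numpy as np, cv2
from plant import read_state, camera, sign_off
from scipy.spatial.transform import Rotation as R
def snap(name,fn=None):
    s=read_state(); c=camera(name)
    if name=='wrist':
        T=np.eye(4);T[:3,:3]=R.from_quat(s['tool_rot']).as_matrix();T[:3,3]=s['position'];c['T']=T@np.array(c['mount'])
    c['T']=np.array(c['T'])
    if fn: cv2.imwrite(fn,c['frame'])
    return c
def K(c):
    f=c['frame'].shape[0]/2/np.tan(np.radians(c['fovy'])/2)
    return np.array([[f,0,c['cx']],[0,f,c['cy']],[0,0,1.]]),np.array([c['k1'],0,0,0,0.])
def ray(c,px,z):
    k,d=K(c);p=cv2.undistortPointsIter(np.array(px,float).reshape(-1,1,2),k,d,None,None,(3,50,1e-9)).reshape(-1,2)
    v=np.c_[p,np.ones(len(p))]@c['T'][:3,:3].T;o=c['T'][:3,3]
    return o+v*((z-o[2])/v[:,2])[:,None]
def proj(c,P):
    k,d=K(c);Ti=np.linalg.inv(c['T']);return cv2.projectPoints(np.array(P,float).reshape(-1,3),cv2.Rodrigues(Ti[:3,:3])[0],Ti[:3,3],k,d)[0].reshape(-1,2)
E
python3 - <<'E'
from h import *
print(read_state())
a=snap('top','pics/top.png');b=snap('side','pics/side.png')
for c in(a,b):print(c['fovy'],c['k1'],c['T'].round(2).tolist())
E
```

```text
{'clock': 0.0, 'qpos': array([-0.95780594,  0.50187223, -0.42680676,  1.55145352,  0.22082315,
        1.13831147, -0.21032031]), 'joint_velocities': array([-0.0001736 ,  0.00274605,  0.00084139, -0.00011027,  0.00028606,
        0.00028006,  0.00141732]), 'joint_torque': array([-5.06717643e-04, -5.69522703e+01, -5.81620172e+00, -2.80934697e+01,
        1.07688500e-02,  1.20754307e-02, -1.10763341e-05]), 'position': array([222.55474054, 609.96585987, 230.24398973]), 'tool_rot': array([ 1.73975980e-01,  9.84749399e-01, -9.69510220e-04, -1.99880119e-04]), 'contact_force': array([0.22704959, 0.19640223, 0.35934828]), 'wrist_torque': array([-0.12763384, -0.0290861 ,  0.02360167]), 'gripper_force': 0.0, 'gripper_width': 85.63292379377975}
55.29689997588743 -0.028184699431931474 [[-0.02, -0.99, 0.12, 435.43], [-1.0, 0.02, -0.01, -66.56], [0.0, -0.12, -0.99, 969.71], [0.0, 0.0, 0.0, 1.0]]
50.55598706589468 0.0039046524972373895 [[0.97, -0.1, 0.21, 359.27], [-0.23, -0.48, 0.84, -800.08], [0.02, -0.87, -0.49, 515.94], [0.0, 0.0, 0.0, 1.0]]
```

View pics/top.png

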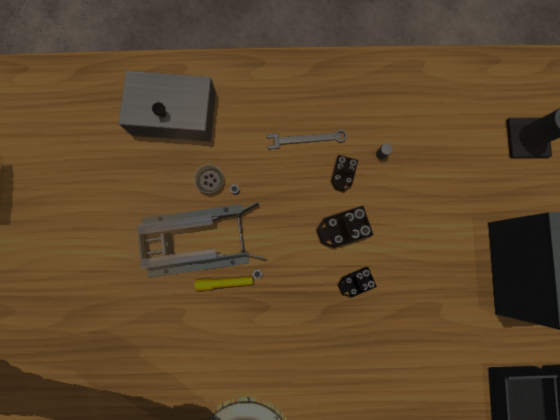

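View pics/side.png

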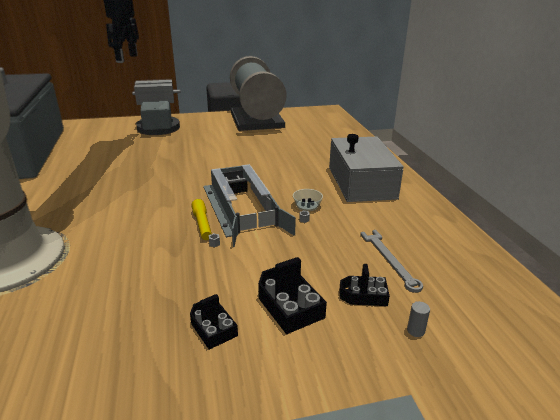

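Candidates for the tray in top view: large (345,228), small (344,172), and small (357,282). The largest is at (345,228), nose to the left facing the dock (mouth near (255,235), stop near (150,245)). Next, a close crop.

```bash
python3 - <<'E'
from h import *
c=snap('top');f=c['frame'][185:300,125:385]
cv2.imwrite('pics/crop.png',cv2.resize(f,None,fx=3,fy=3,interpolation=cv2.INTER_CUBIC))
E
```

```text
(no output)
```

View pics/crop.png

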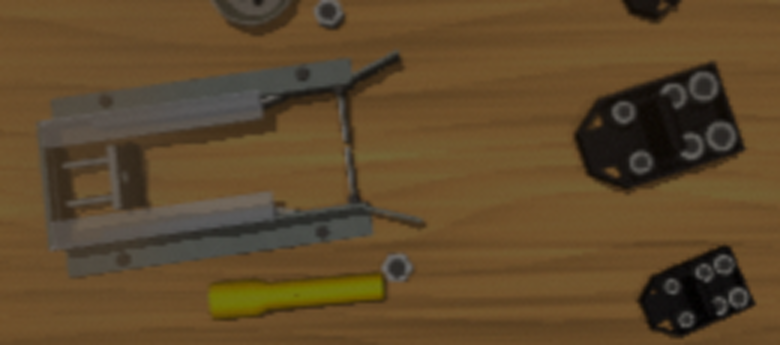

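The crop confirms the large black tray: tail corners at crop (716,63) and (744,149), nose end around (580,140). The dock's door hinges are at (343,90) and (357,205).

```bash
python3 - <<'E'
from h import *
c=snap('top');
def g(p,z): return ray(c,np.array(p)/3+[125,185],z).round(1)
print('hinge',g([[343,90],[357,205]],40))
print('flange R',g([[350,60],[371,233]],3),'L',g([[52,105],[72,275]],3))
print('walltop',g([[265,99],[40,124],[275,210],[50,247]],47))
print('flare tips',g([[398,58],[424,223]],45))
print('pad face',g([[118,147],[124,208]],34))
print('tray tail',g([[716,63],[744,149]],34),'nose',g([[577,137],[590,175]],34),'shoulder',g([[597,100],[628,190]],34))
E
```

```text
hinge [[534.5   3.3  40. ]
 [445.4  -6.4  40. ]]
flange R [[ 5.628e+02  1.000e-01  3.000e+00]
 [ 4.234e+02 -1.490e+01  3.000e+00]] L [[531.  241.5   3. ]
 [394.9 223.4   3. ]]
walltop [[528.   63.   47. ]
 [512.2 236.5  47. ]
 [442.8  55.7  47. ]
 [418.2 227.2  47. ]]
flare tips [[558.1 -40.   45. ]
 [430.7 -57.7  45. ]]
pad face [[494.1 179.5  34. ]
 [446.8 174.4  34. ]]
tray tail [[ 550.5 -289.5   34. ]
 [ 482.5 -308.2   34. ]] nose [[ 494.6 -178.1   34. ]
 [ 464.9 -187.2   34. ]] shoulder [[ 523.2 -194.7   34. ]
 [ 452.6 -216.3   34. ]]
```

Request:
step_arm:
  moves:
    - {"tx":0.03,"ty":-0.05,"tz":0.02,"twist":5.4}
    - {"tx":0.03,"ty":-0.05,"tz":0.02,"twist":5.4}
    - {"tx":0.03,"ty":-0.05,"tz":0.02,"twist":5.4}
    - {"tx":0.03,"ty":-0.05,"tz":0.02,"twist":5.4}
    - {"tx":0.03,"ty":-0.05,"tz":0.02,"twist":5.4}
  fingers: 0.0854

```text
clock: 0.82
position: [373.5, 358.8, 331.9]
tool_rot: [-0.062, 0.998, -0.0, 0.0]
contact_force: [1.0, 1.3, -0.4]
gripper_width: 85.4
gripper_force: 0.0
```

Request:
step_arm:
  moves:
    - {"tx":0.02,"ty":-0.055,"tz":0.01}
    - {"tx":0.02,"ty":-0.055,"tz":0.01}
    - {"tx":0.02,"ty":-0.055}
    - {"tx":0.02,"ty":-0.055}
    - {"tx":0.02,"ty":-0.055}

```text
schema error: expected keys tx, ty, tz, twist
```

Request:
step_arm:
  moves:
    - {"ty":-0.03}
    - {}
    - {}

```text
schema error: expected keys tx, ty, tz, twist
```

```bash
python3 - <<'E'
from h import *
c=snap('wrist','pics/w1.png');print(read_state()['position'],read_state()['qpos'],c['mount'],c['fovy'],ray(c,[[280,210],[0,0],[560,0],[560,420],[0,420]],0))
E
```

```text
[380.2203981  351.50635918 334.39893123] [-0.41465849  0.16433187 -0.43701724  1.74912677  0.07982821  1.2427361
  0.81782324] [[ 2.01534628e-03 -9.50009876e-01 -3.12213347e-01  7.89622273e+01]
 [ 9.99997911e-01  2.02070530e-03  3.06367699e-04 -1.29992642e-01]
 [ 3.39838824e-04 -3.12213312e-01  9.50011964e-01 -1.43221373e+02]
 [ 0.00000000e+00  0.00000000e+00  0.00000000e+00  1.00000000e+00]] 62.93300286170471 [[ 459.92377425  369.10387038    0.        ]
 [ 214.53439285  -37.20774301    0.        ]
 [ 120.84533266  700.82166091    0.        ]
 [ 853.07830461 1015.56495348    0.        ]
 [1003.42168804 -159.58021231    0.        ]]
```

View pics/w1.png

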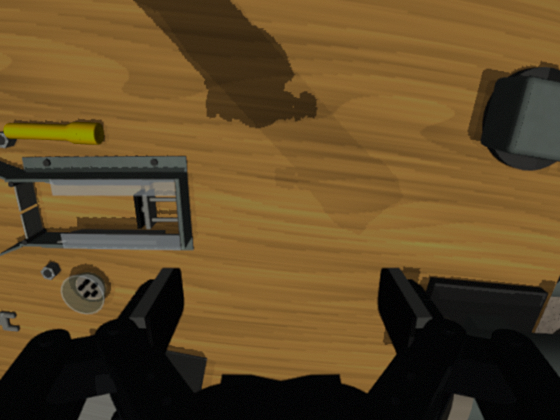

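The wrist view works: the dock is at left, doors near (30,215), pad near (140,210). Every row needs all its keys, so I'll resend the moves.

Request:
step_arm:
  moves:
    - {"tx":0.02,"ty":-0.055,"tz":0,"twist":0}
    - {"tx":0.02,"ty":-0.055,"tz":0,"twist":0}
    - {"tx":0.02,"ty":-0.055,"tz":0,"twist":0}
    - {"tx":0.01,"ty":-0.055,"tz":0,"twist":0}
    - {"tx":0.01,"ty":-0.055,"tz":0,"twist":0}

```text
clock: 1.5
position: [452.8, 84.0, 331.3]
tool_rot: [-0.06, 0.998, 0.0, 0.0]
contact_force: [1.1, 0.5, -0.3]
gripper_width: 85.8
gripper_force: 0.0
```

Request:
step_arm:
  moves:
    - {"tx":0,"ty":-0.02,"tz":0,"twist":0}
    - {"tx":0,"ty":0,"tz":0,"twist":0}
    - {"tx":0,"ty":0,"tz":0,"twist":0}

```text
clock: 1.88
position: [452.6, 67.3, 331.3]
tool_rot: [-0.062, 0.998, 0.0, -0.0]
contact_force: [-0.1, 0.4, -0.5]
gripper_width: 85.3
gripper_force: 0.0
```

```bash
python3 - <<'E'
from h import *
s=read_state();np.savez('w2.npz',p=s['position'],q=s['tool_rot'])
c=snap('wrist');print(s['position']);f=c['frame']
import pickle;pickle.dump(c,open('w2.pkl','wb'))
cv2.imwrite('pics/w2.png',cv2.resize(f[:420,:],(800,600),interpolation=cv2.INTER_CUBIC))
E
```

```text
[452.55791539  67.26146256 331.27327128]
```

View pics/w2.png

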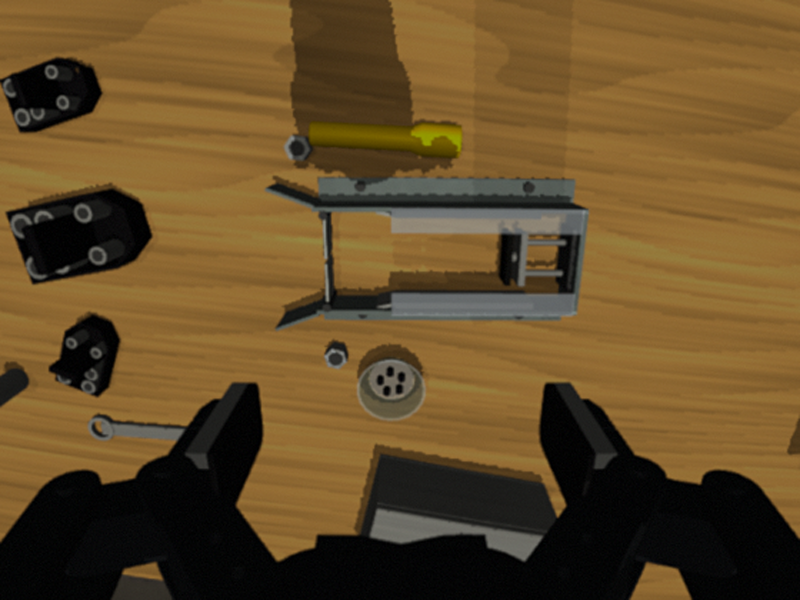

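Good view of the dock: flange edge from (318,179) to (574,179), hinges near (324,213) and (327,307), roof strips from x=390, pad face near x=500. The nuts, starter and dish are clear of the lane.

```bash
python3 - <<'E'
from h import *
import pickle
c=pickle.load(open('w2.pkl','rb'))
def g(n,p,z): 
    P=ray(c,np.array(p)/(800/560),z);print(n,P[:,:2].round(1).tolist());return P
def ang(P): d=P[1]-P[0];return np.degrees(np.arctan2(d[1],d[0]))
a=g('flangeU',[[318,179],[574,180]],3);print(ang(a))
a=g('flangeL outer',[[290,319],[577,318]],3);print(ang(a))
a=g('stripU lower edge',[[391,235],[580,233]],48);print(ang(a))
a=g('stripL upper edge',[[391,292],[578,293]],48);print(ang(a))
g('strip ends',[[391,212],[391,316]],48)
g('flare tips',[[268,187],[278,326]],45)
g('hinge tops',[[324,213],[327,307]],40)
g('back corners',[[587,207],[576,316]],47)
g('tray tail corners',[[8,211],[35,283]],34)
E
```

```text
flangeU [[426.9, -14.7], [396.6, 227.3]]
97.1461474661535
flangeL outer [[572.6, -33.0], [534.4, 263.1]]
97.34351231544429
stripU lower edge [[462.7, 60.1], [439.3, 227.0]]
97.97190345337319
stripL upper edge [[515.4, 66.5], [494.7, 238.5]]
96.84164992192882
strip ends [[442.5, 57.7], [538.8, 69.3]]
flare tips [[434.2, -51.1], [563.5, -35.9]]
hinge tops [[451.9, -1.4], [540.4, 8.4]]
back corners [[415.9, 228.3], [517.6, 242.5]]
tray tail corners [[485.0, -304.7], [554.7, -283.7]]
```

Request:
step_arm:
  moves:
    - {"tx":0.01,"ty":-0.055,"tz":0,"twist":2}
    - {"tx":0.01,"ty":-0.055,"tz":0,"twist":2}
    - {"tx":0.01,"ty":-0.055,"tz":0,"twist":2}
    - {"tx":0.01,"ty":-0.055,"tz":-0.02,"twist":2}
    - {"tx":0.01,"ty":-0.055,"tz":-0.02,"twist":2.5}

```text
clock: 2.55
position: [504.2, -209.2, 291.1]
tool_rot: [-0.154, 0.988, -0.0, 0.001]
contact_force: [-0.1, -0.4, 0.1]
gripper_width: 85.1
gripper_force: 0.0
```

Request:
step_arm:
  moves:
    - {"tx":0,"ty":-0.029,"tz":-0.05,"twist":0}
    - {"tx":0,"ty":0,"tz":-0.05,"twist":0}
    - {"tx":0,"ty":0,"tz":0,"twist":0}
    - {"tx":0,"ty":0,"tz":0,"twist":0}

```text
clock: 3.05
position: [504.4, -237.3, 192.9]
tool_rot: [-0.153, 0.988, -0.0, 0.001]
contact_force: [-0.1, -0.7, 0.9]
gripper_width: 85.5
gripper_force: 0.0
```

```bash
python3 - <<'E'
from h import *
import pickle
s=read_state();c=snap('wrist');print(s['position'],s['tool_rot']);pickle.dump(c,open('w3.pkl','wb'))
cv2.imwrite('pics/w3.png',cv2.resize(c['frame'],(800,600),interpolation=cv2.INTER_CUBIC))
E
```

```text
[ 504.42356856 -237.29909892  192.87738681] [-1.52919999e-01  9.88238132e-01 -2.37408291e-04  9.00917900e-04]
```

View pics/w3.png

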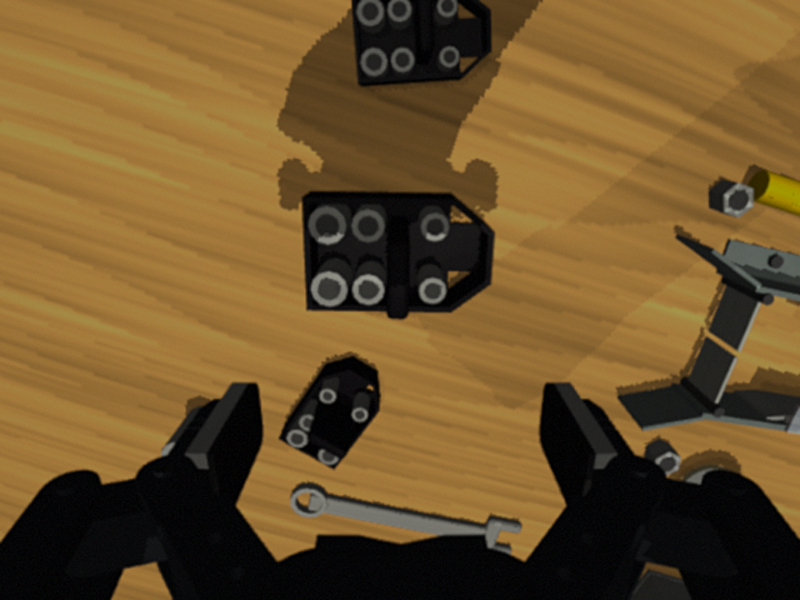

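The tray under the hand: tail edge from (304,192) to (307,309), nose edge from (493,235) to (490,285), near rib end at (398,316). It is almost aligned with the tool.

```bash
python3 - <<'E'
from h import *
import pickle
c=pickle.load(open('w3.pkl','rb'));s=800/560
P=ray(c,np.array([[304,192],[307,309],[493,235],[491,285],[450,193],[450,311]])/s,34)[:,:2];print(P.round(1))
t=P[:2].mean(0);n=P[2:4].mean(0);d=n-t;print(np.degrees(np.arctan2(d[1],d[0])),np.linalg.norm(d),np.linalg.norm(P[0]-P[1]),(t+n)/2)
for a,b in((0,4),(1,5)):
  e=P[b]-P[a];print(np.degrees(np.arctan2(e[1],e[0])))
p,q=read_state()['position'],R.from_quat(read_state()['tool_rot']).as_matrix();print(np.degrees(np.arctan2(q[1,1],q[0,1])))
print('tcp px',proj(c,[p])*s, 'rib pred',proj(c,[[*((t+n)/2),88]])*s)
M=ray(c,np.array([[398,314]])/s,88);print('rib near end',M)
print('mouth', ray(c,np.array([[678,231],[620,390]])/s,45), 'hinge',ray(c,np.array([[766,298],[714,413]])/s,40))
E
```

```text
[[ 481.3 -307.1]
 [ 554.8 -286.3]
 [ 471.2 -187.4]
 [ 502.4 -176.8]
 [ 454.9 -221.8]
 [ 527.4 -196.2]]
105.26408647378781 118.76540329443702 76.34324636410024 [ 502.44570402 -239.40491111]
107.23864665565988
106.89508768080995
107.58347465094003
tcp px [[399.47414363 385.24272309]] rib pred [[398.48880167 281.58241878]]
rib near end [[ 520.02624105 -234.09421594   88.        ]]
mouth [[431.40961323 -81.31319583  45.        ]
 [542.89595946 -67.84953885  45.        ]] hinge [[452.31761549   2.9743201   40.        ]
 [541.75419724  12.41253526  40.        ]]
```

Request:
step_arm:
  moves:
    - {"tx":-0.003,"ty":-0.003,"tz":-0.045,"twist":-0.5}
    - {"tx":0,"ty":0,"tz":-0.045,"twist":0}
    - {"tx":0,"ty":0,"tz":-0.03,"twist":0}
    - {"tx":0,"ty":0,"tz":-0.013,"twist":0}
    - {"tx":0,"ty":0,"tz":0,"twist":0}

```text
clock: 3.72
position: [500.8, -241.3, 59.3]
tool_rot: [-0.148, 0.989, -0.0, 0.001]
contact_force: [-0.1, -0.3, 0.7]
gripper_width: 85.2
gripper_force: 0.0
```

Request:
step_arm:
  moves:
    - {"tx":0,"ty":0,"tz":0,"twist":0}
    - {"tx":0,"ty":0,"tz":0,"twist":0}
    - {"tx":0,"ty":0,"tz":0,"twist":0}
    - {"tx":0,"ty":0,"tz":0,"twist":0}
    - {"tx":0,"ty":0,"tz":0,"twist":0}
  fingers: 0.0

```text
clock: 4.35
position: [499.7, -241.2, 58.6]
tool_rot: [-0.148, 0.989, 0.0, 0.0]
contact_force: [-0.8, 1.4, 4.4]
gripper_width: 11.0
gripper_force: 59.6
```

Request:
step_arm:
  moves:
    - {"tx":0,"ty":0,"tz":0,"twist":0}
    - {"tx":0,"ty":0,"tz":0,"twist":0}
    - {"tx":0,"ty":0,"tz":0,"twist":0}
    - {"tx":0,"ty":0,"tz":0,"twist":0}

```text
clock: 4.85
position: [499.7, -241.2, 58.6]
tool_rot: [-0.148, 0.989, 0.0, -0.0]
contact_force: [-1.7, 1.9, 5.3]
gripper_width: 10.8
gripper_force: 59.7
```

Request:
step_arm:
  moves:
    - {"tx":0,"ty":0,"tz":0.008,"twist":0}
    - {"tx":0.003,"ty":0.03,"tz":0,"twist":-3}
    - {"tx":0.003,"ty":0.04,"tz":0,"twist":-3.4}
    - {"tx":0.0045,"ty":0.04,"tz":0,"twist":-3.4}
    - {"tx":0,"ty":0.011,"tz":0,"twist":0}

```text
clock: 5.48
position: [509.4, -115.9, 65.3]
tool_rot: [-0.065, 0.998, 0.001, -0.001]
contact_force: [0.3, 0.0, -8.9]
gripper_width: 11.0
gripper_force: 59.5
```

Request:
step_arm:
  moves:
    - {"tx":0,"ty":0,"tz":0,"twist":0}
    - {"tx":0,"ty":0,"tz":0,"twist":0}
    - {"tx":0,"ty":0,"tz":0,"twist":0}

```text
clock: 5.85
position: [509.9, -122.1, 66.2]
tool_rot: [-0.061, 0.998, -0.0, -0.0]
contact_force: [0.1, -1.4, -8.1]
gripper_width: 11.1
gripper_force: 59.5
```

```bash
python3 - <<'E'
from h import *
import pickle
s=read_state();c=snap('wrist');print(s['position'],s['tool_rot'],s['contact_force'],s['wrist_torque']);pickle.dump(c,open('w4.pkl','wb'))
cv2.imwrite('pics/w4.png',cv2.resize(c['frame'],(800,600),interpolation=cv2.INTER_CUBIC))
E
```

```text
[ 509.86398702 -122.12060763   66.21724801] [-6.12149578e-02  9.98124528e-01 -3.51487325e-04 -1.81297425e-04] [ 0.12471964 -1.41674    -8.14393822] [ 0.06640226  0.0282449  -0.00072088]
```

View pics/w4.png

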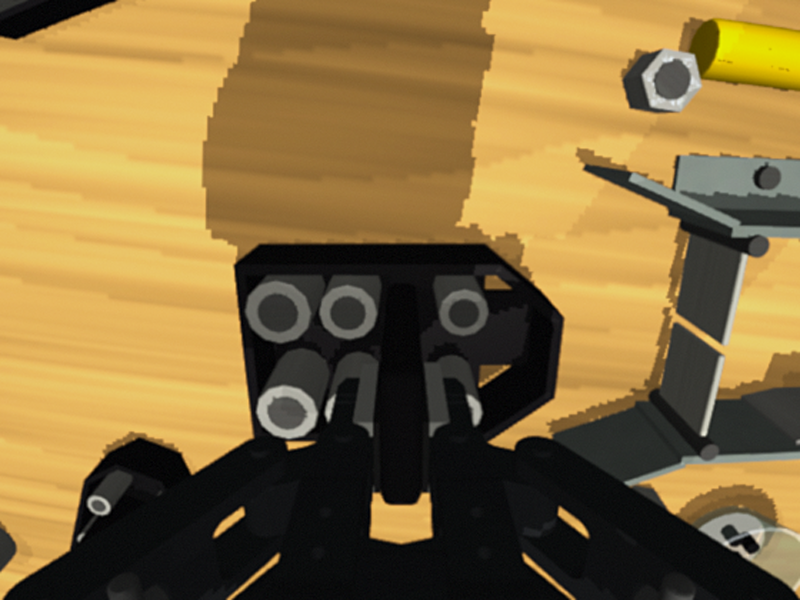

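The tray hangs about 8 mm up in the gripper: top tail corner (237,265), underside edge from (260,243) to (488,243), nose top edge from (563,318) to (555,397). Hinge pins are at (759,246) and (708,452), and the door gap runs from (675,318) at the bottom to (723,352) at the top.

```bash
python3 - <<'E'
from h import *
import pickle
c=pickle.load(open('w4.pkl','rb'));s=800/560
th=np.radians(97.1);u=np.array([np.cos(th),np.sin(th)]);v=np.array([-u[1],u[0]])
o=np.array([509.9,-122.1])
def g(n,p,z):
    P=ray(c,np.array(p)/s,z)[:,:2]-o;print(n,np.c_[P@u,P@v].round(1).tolist())
print('tool yaw',[np.degrees(np.arctan2(m[1,1],m[0,1])) for m in [R.from_quat(read_state()['tool_rot']).as_matrix()]])
g('tray bottom side',[[260,243],[488,243]],7.6)
g('tray tail top',[[237,265],[254,440]],41.6)
g('nose top',[[563,318],[555,397]],41.6)
g('sockets tops',[[278,312],[348,313],[288,412],[464,312]],46.6)
g('rib near end',[[402,500]],95.6)
for z in(38,42,46):g('pins%d'%z,[[759,246],[708,452]],z)
g('gap top',[[723,352]],38);g('gap bot',[[675,318]],1)
g('flangeU',[[678,157]],3)
g('flare tip top',[[588,170]],45)
g('flare tip bottom',[[578,153]],0)
E
```

```text
tool yaw [np.float64(97.03278420711455)]
tray bottom side [[-59.6, 34.0], [36.7, 34.0]]
tray tail top [[-58.5, 33.6], [-59.7, -40.1]]
nose top [[60.1, 13.4], [60.6, -19.9]]
sockets tops [[-43.7, 17.5], [-18.7, 17.2], [-43.3, -23.5], [22.5, 17.6]]
rib near end [[0.4, -22.1]]
pins38 [[134.0, 40.5], [133.2, -50.6]]
pins42 [[130.9, 41.4], [130.1, -47.6]]
pins46 [[127.8, 42.3], [127.0, -44.6]]
gap top [[128.7, -2.9]]
gap bot [[128.4, -2.7]]
flangeU [[116.2, 70.4]]
flare tip top [[62.1, 67.2]]
flare tip bottom [[74.1, 71.0]]
```

Tray and lane centres agree laterally (-3.2 against -2.8 mm), yaw 97.0°; the door line is about 129 mm ahead. I'll lower the tray and slide it in.

Request:
step_arm:
  moves:
    - {"tx":0,"ty":0,"tz":-0.004,"twist":0}
    - {"tx":0,"ty":0,"tz":-0.003,"twist":0}
    - {"tx":0,"ty":0,"tz":0,"twist":0}
    - {"tx":0,"ty":0,"tz":0,"twist":0}

```text
clock: 6.4
position: [510.2, -120.3, 59.2]
tool_rot: [-0.062, 0.998, 0.0, -0.0]
contact_force: [-0.8, 0.4, -8.7]
gripper_width: 11.1
gripper_force: 59.5
```

Request:
step_arm:
  moves:
    - {"tx":-0.0012,"ty":0.01,"tz":0,"twist":0}
    - {"tx":-0.0013,"ty":0.01,"tz":0,"twist":0}
    - {"tx":-0.0012,"ty":0.01,"tz":0,"twist":0}
    - {"tx":-0.0013,"ty":0.01,"tz":0,"twist":0}
    - {"tx":0,"ty":0,"tz":0,"twist":0}

```text
clock: 7.02
position: [505.1, -78.7, 59.3]
tool_rot: [-0.064, 0.998, 0.0, -0.0]
contact_force: [-0.3, -0.1, -8.0]
gripper_width: 11.2
gripper_force: 59.5
```

Request:
step_arm:
  moves:
    - {"tx":0,"ty":0,"tz":-0.0007,"twist":0}
    - {"tx":0,"ty":0,"tz":0,"twist":0}
    - {"tx":-0.0013,"ty":0.01,"tz":0,"twist":0}
    - {"tx":0,"ty":0,"tz":0,"twist":0}

```text
clock: 7.52
position: [503.8, -69.2, 58.7]
tool_rot: [-0.063, 0.998, 0.0, -0.0]
contact_force: [-0.6, 1.4, -4.8]
gripper_width: 11.0
gripper_force: 60.1
```

Request:
step_arm:
  moves:
    - {"tx":-0.0012,"ty":0.01,"tz":-0.0002,"twist":0}
    - {"tx":-0.0013,"ty":0.01,"tz":0,"twist":0}
    - {"tx":-0.0012,"ty":0.01,"tz":0,"twist":0}
    - {"tx":-0.0013,"ty":0.01,"tz":0,"twist":0}
    - {"tx":0,"ty":0,"tz":0,"twist":0}

```text
clock: 8.15
position: [498.9, -29.9, 58.6]
tool_rot: [-0.063, 0.998, -0.0, 0.0]
contact_force: [0.0, -2.9, -4.4]
gripper_width: 11.0
gripper_force: 60.3
```

Request:
step_arm:
  moves:
    - {"tx":-0.0012,"ty":0.01,"tz":0,"twist":0}
    - {"tx":-0.0013,"ty":0.01,"tz":0,"twist":0}
    - {"tx":-0.0012,"ty":0.01,"tz":0,"twist":0}
    - {"tx":0,"ty":0,"tz":0,"twist":0}

```text
clock: 8.65
position: [495.2, -0.2, 58.6]
tool_rot: [-0.063, 0.998, -0.0, -0.0]
contact_force: [-0.1, -3.6, -1.6]
gripper_width: 11.1
gripper_force: 60.7
```

```bash
python3 - <<'E'
from h import *
import pickle
s=read_state();c=snap('wrist');print(s['position'],s['contact_force'],s['wrist_torque']);pickle.dump(c,open('w5.pkl','wb'))
cv2.imwrite('pics/w5.png',cv2.resize(c['frame'],(800,600),interpolation=cv2.INTER_CUBIC))
E
```

```text
[ 4.95176836e+02 -1.99040393e-01  5.86153678e+01] [-0.07257822 -3.59924163 -1.57389889] [-0.68892943  0.17959606 -0.081529  ]
```

View pics/w5.png

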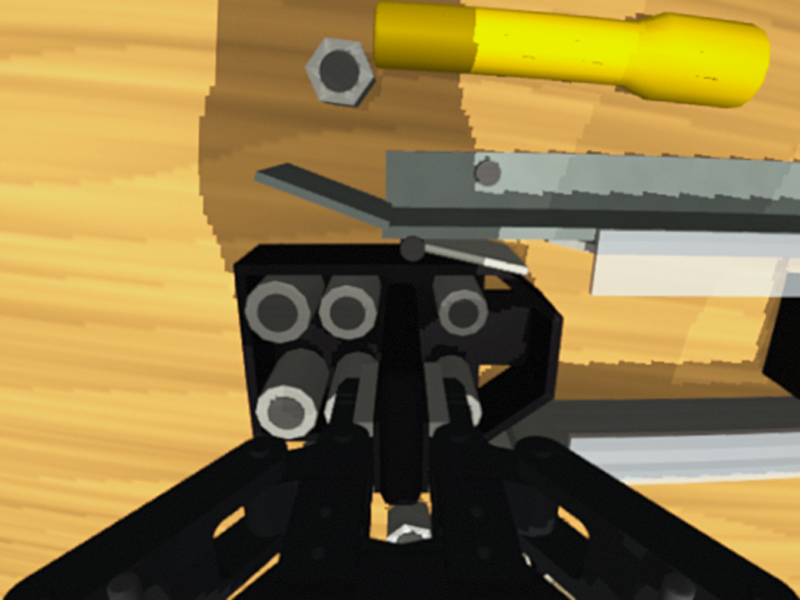

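The nose has passed the doors cleanly; roof strip edges are upper (593,295) to (770,296) and lower (570,437) to (800,432). Measuring lateral and yaw relative to the tray.

```bash
python3 - <<'E'
from h import *
import pickle
c=pickle.load(open('w5.pkl','rb'));s=800/560
th=np.radians(97.1);u=np.array([np.cos(th),np.sin(th)]);v=np.array([-u[1],u[0]])
o=np.array([495.2,-0.2])
def g(n,p,z):
    P=ray(c,np.array(p)/s,z)[:,:2]-o;Q=np.c_[P@u,P@v];print(n,Q.round(1).tolist(),np.degrees(np.arctan2(*(Q[-1]-Q[0])[::-1])).round(2))
g('stripU',[[593,295],[770,296]],48)
g('stripL',[[570,437],[800,432]],48)
g('wall U top inner',[[390,236],[595,240]],45)
g('flangeU edge',[[387,151],[800,160]],3)
g('tray side',[[260,243],[390,243]],0)
g('tail',[[237,265],[254,440]],34)
g('nose',[[563,318],[555,397]],34)
g('pad face bottom?',[[764,375]],4)
g('pad top',[[780,262]],34)
E
```

```text
stripU [[64.4, 27.2], [128.7, 27.0]] -0.17
stripL [[63.3, -28.7], [157.5, -29.5]] -0.48
wall U top inner [[-3.6, 46.2], [64.0, 45.4]] -0.74
flangeU edge [[-5.6, 71.5], [166.6, 71.8]] 0.12
tray side [[-59.6, 33.8], [-4.6, 33.8]] 0.06
tail [[-58.6, 33.4], [-59.5, -40.3]] -90.73
nose [[60.1, 13.5], [60.7, -19.8]] -88.93
pad face bottom? [[172.9, -27.5]] 0.0
pad top [[141.3, 35.7]] 0.0
```

Request:
step_arm:
  moves:
    - {"tx":-0.002,"ty":0.01,"tz":0,"twist":0}
    - {"tx":-0.002,"ty":0.01,"tz":0,"twist":0}
    - {"tx":-0.0012,"ty":0.01,"tz":0,"twist":0}
    - {"tx":0,"ty":0,"tz":0,"twist":0}

```text
clock: 9.2
position: [490.2, 31.4, 58.6]
tool_rot: [-0.063, 0.998, 0.001, 0.0]
contact_force: [-0.7, 1.4, -0.6]
gripper_width: 11.2
gripper_force: 60.8
```

Request:
step_arm:
  moves:
    - {"tx":-0.0012,"ty":0.01,"tz":0,"twist":0}
    - {"tx":-0.0012,"ty":0.01,"tz":0,"twist":0}
    - {"tx":-0.0012,"ty":0.01,"tz":0,"twist":0}
    - {"tx":0,"ty":0,"tz":0,"twist":0}

```text
clock: 9.7
position: [486.6, 60.6, 58.6]
tool_rot: [-0.063, 0.998, 0.0, 0.0]
contact_force: [-0.1, 0.2, -0.6]
gripper_width: 11.0
gripper_force: 60.8
```

Request:
step_arm:
  moves:
    - {"tx":-0.0012,"ty":0.01,"tz":0,"twist":0}
    - {"tx":-0.0012,"ty":0.01,"tz":0,"twist":0}
    - {"tx":-0.0012,"ty":0.01,"tz":0,"twist":0}
    - {"tx":0,"ty":0,"tz":0,"twist":0}
    - {"tx":0,"ty":0,"tz":0,"twist":0}

```text
clock: 10.32
position: [483.0, 90.0, 58.6]
tool_rot: [-0.063, 0.998, 0.0, 0.0]
contact_force: [-0.2, -0.4, -0.1]
gripper_width: 11.0
gripper_force: 61.1
```

Request:
step_arm:
  moves:
    - {"tx":-0.0006,"ty":0.005,"tz":0,"twist":0}
    - {"tx":0,"ty":0,"tz":0,"twist":0}
    - {"tx":0,"ty":0,"tz":0,"twist":0}

```text
clock: 10.7
position: [482.6, 93.4, 58.6]
tool_rot: [-0.062, 0.998, -0.0, 0.0]
contact_force: [1.4, -4.2, -0.1]
gripper_width: 11.2
gripper_force: 61.2
```

Request:
step_arm:
  moves:
    - {"tx":0,"ty":0,"tz":0.0004,"twist":0}
    - {"tx":-0.0006,"ty":0.005,"tz":0,"twist":0}
    - {"tx":-0.0006,"ty":0.005,"tz":0,"twist":0}
    - {"tx":0,"ty":0,"tz":0,"twist":0}
    - {"tx":0,"ty":0,"tz":0,"twist":0}

```text
clock: 11.32
position: [480.6, 105.0, 58.6]
tool_rot: [-0.063, 0.998, 0.0, -0.0]
contact_force: [0.7, -1.5, -3.7]
gripper_width: 11.3
gripper_force: 60.6
```

Request:
step_arm:
  moves:
    - {"tx":-0.0002,"ty":0.002,"tz":0,"twist":0}
    - {"tx":0,"ty":0,"tz":0,"twist":0}
    - {"tx":0,"ty":0,"tz":0,"twist":0}

```text
clock: 11.7
position: [480.5, 106.9, 58.6]
tool_rot: [-0.063, 0.998, 0.0, -0.0]
contact_force: [-0.3, -0.8, -4.3]
gripper_width: 10.7
gripper_force: 60.3
```

Request:
step_arm:
  moves:
    - {"tx":-0.0002,"ty":0.002,"tz":0,"twist":0}
    - {"tx":0,"ty":0,"tz":0,"twist":0}
    - {"tx":0,"ty":0,"tz":0,"twist":0}

```text
clock: 12.08
position: [480.4, 108.9, 58.7]
tool_rot: [-0.063, 0.998, 0.0, -0.0]
contact_force: [-0.7, -0.5, -6.0]
gripper_width: 11.0
gripper_force: 60.1
```

Request:
step_arm:
  moves:
    - {"tx":-0.0002,"ty":0.002,"tz":0,"twist":0}
    - {"tx":0,"ty":0,"tz":0,"twist":0}
    - {"tx":0,"ty":0,"tz":0,"twist":0}

```text
clock: 12.45
position: [480.3, 110.2, 58.7]
tool_rot: [-0.062, 0.998, -0.0, -0.0]
contact_force: [-0.2, -2.9, -7.8]
gripper_width: 11.1
gripper_force: 59.9
```

Request:
step_arm:
  moves:
    - {"tx":-0.0002,"ty":0.0015,"tz":0,"twist":0}
    - {"tx":0,"ty":0,"tz":0,"twist":0}
    - {"tx":0,"ty":0,"tz":0,"twist":0}

```text
clock: 12.82
position: [480.2, 111.2, 58.8]
tool_rot: [-0.062, 0.998, -0.0, -0.0]
contact_force: [-0.1, -5.4, -6.8]
gripper_width: 11.1
gripper_force: 60.1
```

Request:
step_arm:
  moves:
    - {"tx":-0.0001,"ty":0.0015,"tz":0,"twist":0}
    - {"tx":0,"ty":0,"tz":0,"twist":0}
    - {"tx":0,"ty":0,"tz":0,"twist":0}

```text
clock: 13.2
position: [480.0, 112.1, 58.8]
tool_rot: [-0.062, 0.998, -0.001, -0.0]
contact_force: [-0.6, -6.9, -4.7]
gripper_width: 11.1
gripper_force: 60.2
```

Request:
step_arm:
  moves:
    - {"tx":-0.0001,"ty":0.0012,"tz":0,"twist":0}
    - {"tx":0,"ty":0,"tz":0,"twist":0}
    - {"tx":0,"ty":0,"tz":0,"twist":0}

```text
clock: 13.58
position: [480.0, 112.7, 58.8]
tool_rot: [-0.062, 0.998, -0.001, -0.0]
contact_force: [0.2, -7.6, -4.8]
gripper_width: 10.6
gripper_force: 60.3
```

```bash
python3 - <<'E'
from h import *
s=read_state();print(s['position'],s['contact_force'],s['wrist_torque'])
c=snap('top');f=c['frame'][185:300,125:305];g=cv2.resize(f,None,fx=4,fy=4,interpolation=cv2.INTER_CUBIC)
w=snap('wrist')['frame']
h=cv2.resize(w,(440,330));out=np.zeros((460+0,720,3),np.uint8);out[:]=g
cv2.imwrite('pics/f1.png',cv2.resize(w,(800,600),interpolation=cv2.INTER_CUBIC))
cv2.imwrite('pics/f1t.png',out)
E
```

```text
[479.95997001 112.70696764  58.83992039] [ 0.19130909 -7.62500248 -4.82379697] [-1.84440504  0.01538418  0.00374246]
```

View pics/f1.png

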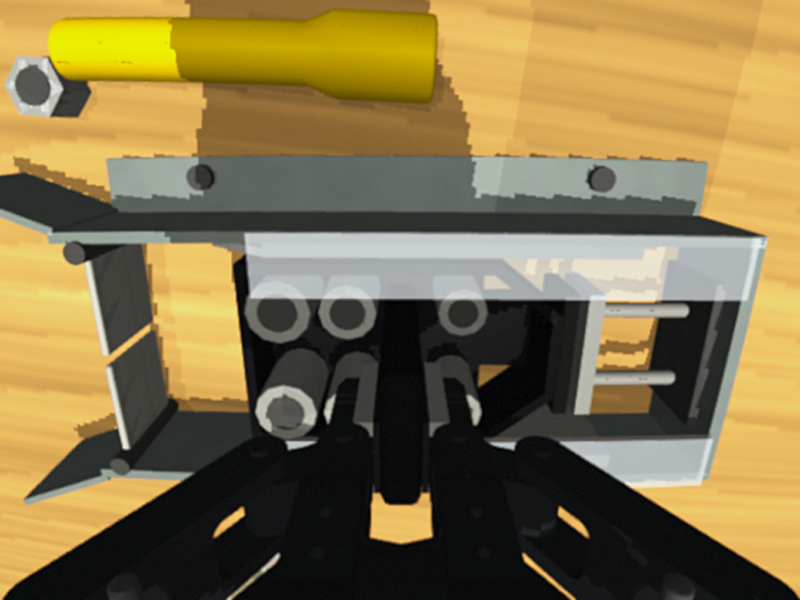

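Both doors are shut (gap near (130,345)) behind the tail, and the nose is on the pad near x=560. I'll press slightly more, settle the weight onto the bench, then release.

Request:
step_arm:
  moves:
    - {"tx":-0.0001,"ty":0.0008,"tz":0,"twist":0}
    - {"tx":0,"ty":0,"tz":0,"twist":0}
    - {"tx":0,"ty":0,"tz":0,"twist":0}

```text
clock: 14.05
position: [479.9, 113.2, 58.8]
tool_rot: [-0.061, 0.998, -0.001, -0.0]
contact_force: [0.8, -9.3, -4.3]
gripper_width: 10.7
gripper_force: 60.4
```

Request:
step_arm:
  moves:
    - {"tx":0,"ty":0,"tz":-0.0004,"twist":0}
    - {"tx":0,"ty":0,"tz":0,"twist":0}
    - {"tx":0,"ty":0,"tz":0,"twist":0}

```text
clock: 14.42
position: [479.9, 113.1, 58.7]
tool_rot: [-0.061, 0.998, -0.001, -0.0]
contact_force: [-1.8, -9.7, -0.6]
gripper_width: 10.8
gripper_force: 60.9
```

Request:
step_arm:
  moves:
    - {"tx":0,"ty":0,"tz":0,"twist":0}
    - {"tx":0,"ty":0,"tz":0,"twist":0}
    - {"tx":0,"ty":0,"tz":0,"twist":0}
    - {"tx":0,"ty":0,"tz":0,"twist":0}
  fingers: 0.06

```text
clock: 14.92
position: [480.2, 116.3, 58.7]
tool_rot: [-0.063, 0.998, 0.0, 0.0]
contact_force: [-0.8, -0.1, 0.0]
gripper_width: 59.7
gripper_force: 0.0
```

Request:
step_arm:
  moves:
    - {"tx":0,"ty":0,"tz":0.02,"twist":0}
    - {"tx":0,"ty":0,"tz":0.04,"twist":0}
    - {"tx":0,"ty":0,"tz":0.04,"twist":0}
    - {"tx":0,"ty":0,"tz":0.03,"twist":0}
    - {"tx":0,"ty":0,"tz":0,"twist":0}

```text
clock: 15.55
position: [481.9, 116.4, 191.0]
tool_rot: [-0.063, 0.998, 0.001, 0.003]
contact_force: [0.3, -0.2, -0.4]
gripper_width: 60.1
gripper_force: 0.0
```

```bash
python3 - <<'E'
from h import *
s=read_state();print(s['clock'],s['position'],s['contact_force'])
w=snap('wrist')['frame'];cv2.imwrite('pics/f2.png',cv2.resize(w,(800,600),interpolation=cv2.INTER_CUBIC))
E
```

```text
15.55 [481.86312879 116.43013445 191.035259  ] [ 0.33980366 -0.19862036 -0.40919841]
```

View pics/f2.png

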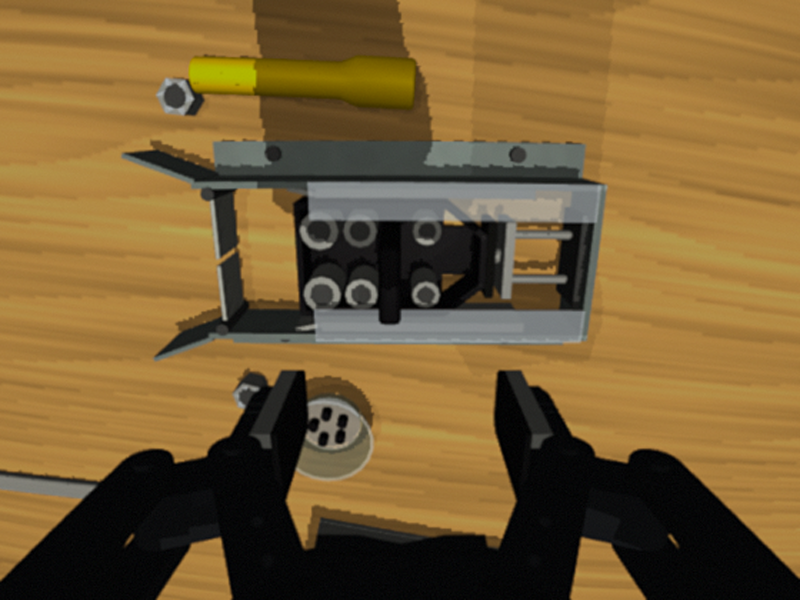

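The tray rests with its nose on the pad (about x=490), both doors are shut (x≈225), the hand is clear, and the bystanders are untouched.

```bash
python3 -c "
from h import *
print(sign_off())"
```

```text
the job is handed in; nothing more can be done
None
```

The tray is docked: its nose is against the pad, pressed to about 9 N at the hand before letting go. Both doors are shut behind it, the hand is clear, nothing else was touched, and the job was handed in at about 16 s.

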